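# Close the two-pin casting mould

## Task

Close the small casting mould: take the cover plate whose two holes match the mould's two guide pins by its wooden grip and lower it level over both pins until it lies flush on the mould, letting go only once it is down. Leave the other cover plate where it is.

Things in the scene. Friction and masses are not known exactly. Their poses are not given: they have to be found in the camera images.
- mould: Lower mould half, fixed: aluminium block 190 (x) x 100 (y) mm, flat top 26 mm above the table, three shallow round pockets along its middle. Two upright steel pins on its top at x = +60 and -60 mm, y = 0: 40 mm tall, 16 mm thick for the lowest 12 mm, then tapering to a 6 mm tip. Origin: centre of the underside, on the table; x along the line of pins, z up.
- cover_grip (a point): Centre of the wooden grip of the fitting cover: the longer aluminium plate, 170 (x) x 90 (y) x 12 mm, loose, flat on the table, 0.25 to 0.5 kg, with 26 mm through holes at x = +60 and -60 mm. Grip in its middle: 56 (x) x 18 (y) mm, 52 tall above the plate. This point is half-way up the grip, 38 mm above the plate's underside; axes as the plate's, z up. It fits either way round.
- spare_grip (a point): Centre of the wooden grip of the other cover, for another mould: the shorter aluminium plate, 130 (x) x 90 (y) x 12 mm, loose, with 26 mm holes only 80 mm apart. Grip 36 (x) x 18 (y) mm, 52 tall above the plate; this point is 38 mm above the plate's underside, axes as the plate's. The two covers lie side by side, in either order.
Things that resemble listed ones, but are neither listed nor needed, are in the scene too. What is shaped like the part that bears cover_grip but green is not meant.

How it is judged:
By the outcome, as a careful person would: the job done as asked, in the order asked, and still so for the second after the job is handed in, with the robot touching nothing.
It also fails if it takes over 42 s, if anything falls off the work surface, if the arm or the gripper's body presses on something with over 40 N, if the wrist force passes 120 N, or if a joint passes its speed limit or range.

## Robot

A 6-joint arm with a two-finger parallel gripper is mounted at the origin on a cart in front of the work surface, level with it; the furniture and walls round the work are solid. World frame = base frame: x ahead of the robot, y to its left, z up, the work surface at z = 0. Lengths are in m, angles in rad, forces in N, time in s.
With the tool pointing down it reaches from about 0.3 to 0.85 m from the base axis. Payload 4.2 kg.
Tool frame: the origin (TCP) lies midway between the tips of the shut fingers; the grasp point (between the pads) lies 19 mm behind it; z points along the fingers, y is the line along which they close (so a half turn about z gives the same grasp; the last joint's range is limited). The gripper opens to 91 mm and grips with 3 to 60 N. Pads are 32 mm wide; open, the fingers measure 118 mm over their backs; the gripper's body (76 mm by 178 mm) begins 60 mm behind the grasp point.
Start: joints at [-1.232, 0.32, 1.565, -0, 1.257, -0.02], TCP at [0.202, -0.538, 0.214] pointing down, gripper open.
Joint ranges: [-3.11, 3.11], [-0.84, 2.01], [0.21, 2.61], [-1.34, 4.49], [0.05, 2.63], [-2.56, 2.56]. Speed limits (rad/s): [2.57, 2.57, 3.14, 3.14, 3.14, 3.14].

## Interface

Orientations are given as a rotation vector (axis times angle).
In Python, from plant import r gives the robot as it stands. The module is installed in compiled form; this text tells all that it offers.
- The arm moves only by the shell command python3 -m jog 'ROWS' [FORCE]. ROWS is JSON, a list of rows, each an object with "offset": the shift along the world's x, y, z normalised to -1 to 1, where 1 is 0.05 m, a list of three; "dr": the turn, a rotation vector about the world's x, y, z normalised to -1 to 1, where 1 is 0.1 rad, a list of three; "gripper": the opening in per cent of the stroke, from 0 (shut) to 100 (fully open). A call has 1 to 12 rows; each row shifts and turns the commanded pose from where the row before left it; what a row does not reach is not made up. A row lasts 1/8 s, in which the tool goes at most 62.5 mm and 10.7 degrees, less where a joint would pass 70% of its speed; a pose out of reach is approached as far as the arm can. A call with a number of a shift or a turn outside -1 to 1 is refused whole. A call with a gripper value outside its range is refused whole. The fingers move at their own pace and stop on an object; FORCE is the grip in N (left out, the last holds). Time passes only in rows, so rows that do not move let the fingers close. It gives the time, the measured TCP pose, the force, the opening and the grip force at its end, in the units of the state.
- r.observe(): the state, without advancing time (a new reading comes with each control period).
- r.capture(name): name is "scene" or "top" or "wrist"; returns a dict with "img" (480x640x3 uint8, red, green, blue), "range_z" (480x640 float32, m along the optical axis (not along the pixel's ray), 0 where there is no reading), "camera_matrix" (3x3 intrinsics, pixels), "rvec" (rotation vector, rad) and "tvec" (3), from world to camera coordinates, as OpenCV has them. Camera axes: x right, y down, z forward; pixel columns grow to the right and rows downward; lengths in m; the calibration is good to about 2 mm. The wrist camera is an equidistant fisheye: a pixel r from the principal point sees the ray r / f radians off the axis. A picture is of the moment at which its call begins.
- r.hand_in(): hands the job in; it is judged then, once.
Trained networks look in a picture, given as the dict that the camera call returned (one of the last four; its "shot" number tells which), for a name from the list of things; names that differ only in an ending like _2 or _b are one class to them, and where a whole thing is asked for, a point or a joint stands for the part that bears it (a point fixed in the world has none). Each returns a list of dicts, best first, with "score" (0 to 1); they miss things now and then, are a little off and sometimes report something else, mostly with a low value. They report only what shows in the picture. A call takes as long as a camera call. They do not tell look-alikes from the thing itself.
- r.recognise(query, picture): "extent" ([centre column, centre row, width, height] in pixels, round what is visible of it).
- r.pinpoint(query, picture): "point" ([column, row] in pixels: a listed point, or the origin of a listed thing).
The state is a dict: "clock": time; "q": joint angles; "dq": joint speeds; "joint_torque": joint torques, N m; "position": TCP position; "tool_rot": TCP orientation; "contact_force": force on the tool from outside, world axes, zero at the start; "ft_torque": the same for the moment, N m; "opening": finger opening in m; "gripper_force": force on a finger pad.
Only numpy, scipy, OpenCV 4.12 (cv2) and the standard library are available. Lean on these libraries where they do the work, as an engineer would, in place of code of your own. Each camera call takes 0.05 s, during which the arm holds its last target. There are 200 camera calls.

## Working session

There is one attempt and no reset: what is moved stays moved. The work goes in short steps, Python scripts to look and compute and a shell command to move; the robot and the scene stay as the last step left them, time stands still between calls to the robot, and variables do not carry over. Pictures are saved under pics/ and viewed, at most 10 in all, crops included, and the job is handed in when it is done.

```bash
mkdir -p pics; cat > h.py <<'E'
import numpy as np, cv2
from plant import r
def world(p,uv,z):
    K=p["camera_matrix"];R,_=cv2.Rodrigues(np.array(p["rvec"],float));t=np.array(p["tvec"],float).ravel()
    d=R.T@np.linalg.inv(K)@np.array([uv[0],uv[1],1.]);c=-R.T@t
    return c+d*(z-c[2])/d[2]
def cloud(p):
    K=p["camera_matrix"];R,_=cv2.Rodrigues(np.array(p["rvec"],float));t=np.array(p["tvec"],float).ravel()
    Z=p["range_z"];v,u=np.mgrid[:480,:640]
    P=np.stack([(u-K[0,2])/K[0,0]*Z,(v-K[1,2])/K[1,1]*Z,Z],-1)-t
    W=P@R; W[Z==0]=np.nan
    return W
E
python3 - <<'E'
from h import *
for n in("top","scene"):
    p=r.capture(n);cv2.imwrite(f"pics/{n}1.png",p["img"][...,::-1])
    W=cloud(p)
    for q,z in(("mould",0),("cover_grip",.038),("spare_grip",.038)):
        for d in r.pinpoint(q,p)[:4]:
            print(n,q,round(d["score"],2),np.round(d["point"],0),world(p,d["point"],z).round(3))
        for d in r.recognise(q,p)[:4]: print("   ext",round(d["score"],2),np.round(d["extent"]))
E
```

```text
top mould 0.88 [468. 226.] [ 0.518 -0.12   0.   ]
   ext 0.64 [470. 226.  77.  94.]
top cover_grip 0.92 [168. 261.] [0.458 0.54  0.038]
top cover_grip 0.8 [253. 231.] [0.518 0.355 0.038]
   ext 0.81 [257. 234.  54.  82.]
   ext 0.59 [173. 262.  67.  87.]
top spare_grip 0.93 [340. 261.] [0.448 0.171 0.038]
   ext 0.73 [470. 226.  77.  97.]
   ext 0.56 [339. 262.  63.  67.]
scene mould 0.62 [438. 185.] [ 0.518 -0.116  0.   ]
   ext 0.7 [442. 184. 101.  60.]
scene cover_grip 0.97 [245. 255.] [0.512 0.359 0.038]
scene cover_grip 0.82 [159. 318.] [0.459 0.539 0.038]
scene cover_grip 0.47 [352. 236.] [0.454 0.165 0.038]
   ext 0.94 [164. 332. 111.  88.]
   ext 0.68 [251. 269.  74.  80.]
scene spare_grip 0.68 [352. 236.] [0.453 0.164 0.038]
   ext 0.92 [352. 250.  53.  56.]
```

View pics/top1.png

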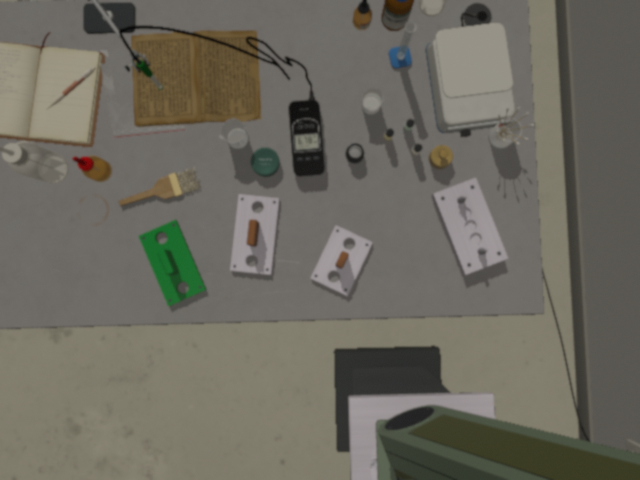

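View pics/scene1.png

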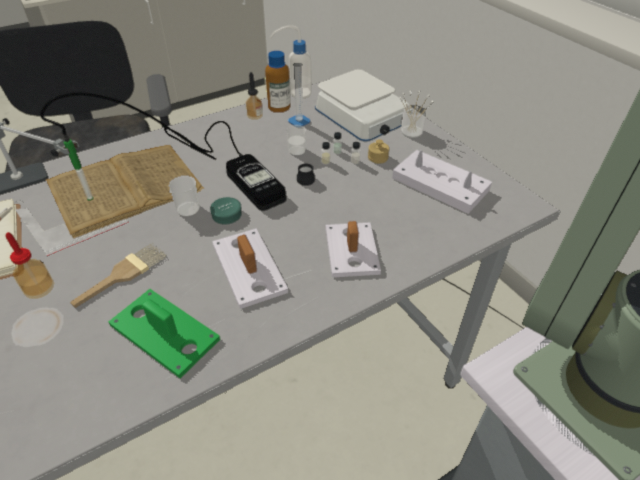

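The top view shows three candidates for cover_grip: green (172,262), a long aluminium plate (254,234) and a short aluminium plate (341,262). The long aluminium one fits because it has wide-spaced holes and isn't green. The short one is the spare, and the mould is at (470,226). Next I'll take a confirming crop and get the orientations.

```bash
cat >> h.py <<'E'
def rect(W,c,rad,z0,z1):
    m=(np.hypot(W[...,0]-c[0],W[...,1]-c[1])<rad)&(W[...,2]>z0)&(W[...,2]<z1)
    P=W[m]
    if len(P)<4: return len(P),
    (cx,cy),(w,h),_=b=cv2.minAreaRect(P[:,:2].astype(np.float32)*1000)
    B=cv2.boxPoints(b);e=max([B[1]-B[0],B[2]-B[1]],key=np.linalg.norm)
    return len(P),round(cx,1),round(cy,1),round(max(w,h),1),round(min(w,h),1),"ang",round(np.degrees(np.arctan2(e[1],e[0]))%180,1),"zmed",round(float(np.median(P[:,2])),4)
E
python3 - <<'E'
from h import *
for n in("top","scene"):
    p=r.capture(n);W=cloud(p)
    print(n,"cover plate",rect(W,(.515,.357),.12,.006,.02)); print(" grip",rect(W,(.515,.357),.06,.03,.075), rect(W,(.515,.357),.06,.055,.075))
    print(" spare",rect(W,(.45,.168),.09,.006,.02))
    print(" mould",rect(W,(.518,-.118),.125,.018,.033)); M=W[(np.hypot(W[...,0]-.518,W[...,1]+.118)<.09)&(W[...,2]>.036)]; print(M.round(3)[::4])
    if n=="top": cv2.imwrite("pics/crop.png",cv2.resize(p["img"][170:320,130:390,::-1],None,fx=3,fy=3,interpolation=2))
    tall=W[(W[...,2]>.03)&(np.hypot(W[...,0]-.53,W[...,1]+.1)<.25)&(W[...,2]<.3)&(W[...,0]>.45)]
    print("tall near mould: max z per 4cm cell")
    k=np.floor(tall[:,:2]/.04).astype(int)
    print({tuple((c*.04).round(2)):round(float(tall[(k==c).all(1),2].max()),3) for c in np.unique(k,axis=0)})
print(r.observe()["tool_rot"])
E
```

```text
top cover plate (2682, 513.0, 350.8, 216.1, 208.1, 'ang', np.float32(36.1), 'zmed', 0.0123)
 grip (267, 514.8, 356.6, 55.9, 18.7, 'ang', np.float32(171.7), 'zmed', 0.0631) (227, 514.8, 356.6, 55.9, 18.7, 'ang', np.float32(171.7), 'zmed', 0.0637)
 spare (2071, 442.8, 165.5, 167.0, 145.6, 'ang', np.float32(135.2), 'zmed', 0.0126)
 mould (3887, 518.8, -117.1, 190.0, 103.2, 'ang', np.float32(19.4), 'zmed', 0.0264)
[[ 0.581 -0.094  0.043]
 [ 0.577 -0.096  0.068]
 [ 0.578 -0.092  0.048]
 [ 0.575 -0.096  0.068]
 [ 0.576 -0.092  0.05 ]
 [ 0.573 -0.096  0.066]
 [ 0.574 -0.092  0.05 ]
 [ 0.572 -0.098  0.06 ]
 [ 0.572 -0.093  0.045]
 [ 0.571 -0.1    0.05 ]
 [ 0.57  -0.097  0.047]
 [ 0.569 -0.094  0.039]
 [ 0.47  -0.137  0.041]
 [ 0.467 -0.135  0.053]
 [ 0.465 -0.132  0.05 ]
 [ 0.464 -0.136  0.065]
 [ 0.463 -0.131  0.046]
 [ 0.462 -0.134  0.065]
 [ 0.461 -0.131  0.038]
 [ 0.46  -0.133  0.062]
 [ 0.459 -0.13   0.042]
 [ 0.458 -0.134  0.057]
 [ 0.457 -0.132  0.041]
 [ 0.456 -0.138  0.051]]
tall near mould: max z per 4cm cell
{(np.float64(0.44), np.float64(-0.2)): 0.034, (np.float64(0.44), np.float
[... 3894 characters left out ...]
4(-0.08)): 0.046, (np.float64(0.68), np.float64(-0.04)): 0.054, (np.float64(0.68), np.float64(0.0)): 0.052, (np.float64(0.68), np.float64(0.04)): 0.054, (np.float64(0.72), np.float64(-0.24)): 0.095, (np.float64(0.72), np.float64(-0.2)): 0.097, (np.float64(0.72), np.float64(-0.16)): 0.062, (np.float64(0.72), np.float64(-0.12)): 0.063, (np.float64(0.72), np.float64(-0.08)): 0.062, (np.float64(0.72), np.float64(0.0)): 0.056, (np.float64(0.72), np.float64(0.04)): 0.054, (np.float64(0.76), np.float64(-0.2)): 0.061, (np.float64(0.76), np.float64(-0.16)): 0.061, (np.float64(0.76), np.float64(-0.12)): 0.061, (np.float64(0.76), np.float64(-0.08)): 0.061}
[3.09106856e+00 5.60487281e-01 3.86012607e-05]
```

View pics/crop.png

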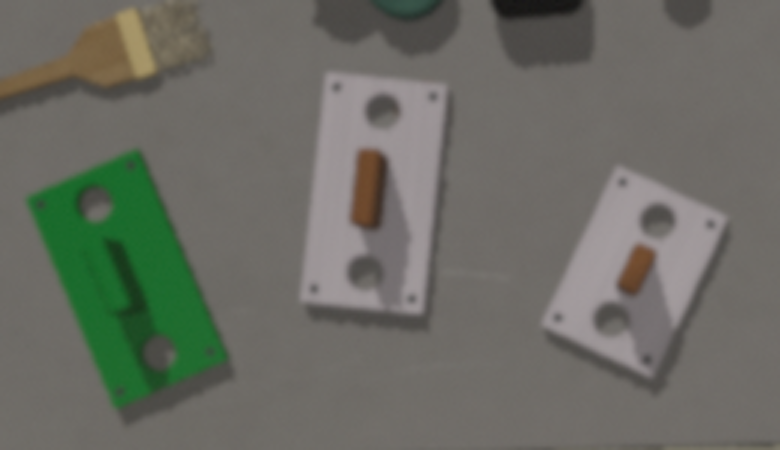

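The crop shows the long aluminium plate (crop 375,195) with wide-spaced holes, next to the green decoy (130,280) and the short spare (635,270). The cover grip is at (0.513, 0.356) with yaw -7.5°. The mould is at (0.518, -0.117) with yaw 19.3°.

```bash
python3 -m jog '[{"offset":[0.31,0.894,0],"dr":[0,0,-0.245],"gripper":100},{"offset":[0.31,0.894,0],"dr":[0,0,-0.245],"gripper":100},{"offset":[0.31,0.894,0],"dr":[0,0,-0.245],"gripper":100},{"offset":[0.31,0.894,0],"dr":[0,0,-0.245],"gripper":100},{"offset":[0.31,0.894,0],"dr":[0,0,-0.245],"gripper":100},{"offset":[0.31,0.894,0],"dr":[0,0,-0.245],"gripper":100},{"offset":[0.31,0.894,0],"dr":[0,0,-0.245],"gripper":100},{"offset":[0.31,0.894,0],"dr":[0,0,-0.245],"gripper":100},{"offset":[0.31,0.894,0],"dr":[0,0,-0.245],"gripper":100},{"offset":[0.31,0.894,0],"dr":[0,0,-0.245],"gripper":100},{"offset":[0.31,0.894,0],"dr":[0,0,-0.245],"gripper":100},{"offset":[0.31,0.894,0],"dr":[0,0,-0.245],"gripper":100}]' 30
python3 -m jog '[{"offset":[0.31,0.894,0],"dr":[0,0,-0.245],"gripper":100},{"offset":[0.31,0.894,0],"dr":[0,0,-0.245],"gripper":100},{"offset":[0.31,0.894,0],"dr":[0,0,-0.245],"gripper":100},{"offset":[0.31,0.894,0],"dr":[0,0,-0.245],"gripper":100},{"offset":[0.31,0.894,0],"dr":[0,0,-0.245],"gripper":100},{"offset":[0.31,0.894,0],"dr":[0,0,-0.245],"gripper":100},{"offset":[0.31,0.894,0],"dr":[0,0,-0.245],"gripper":100},{"offset":[0.31,0.894,0],"dr":[0,0,-0.245],"gripper":100},{"offset":[0,0,0],"dr":[0,0,0],"gripper":100}]'
cat >> h.py <<'E'
from scipy.spatial.transform import Rotation as Ro
def st():
    s=r.observe();R=Ro.from_rotvec(s["tool_rot"]).as_matrix()
    print("t",round(s["clock"],2),"pos",np.round(s["position"],4),"yaw",round(float(np.degrees(np.arctan2(R[1,0],R[0,0]))),2),"tilt",np.round(R[:2,2],4),"F",np.round(s["contact_force"],1),"T",np.round(s["ft_torque"],2),"open",round(s["opening"],4),"grip",round(s["gripper_force"],1),"q",np.round(s["q"],2))
def fish(p,P):
    K=p["camera_matrix"];R,_=cv2.Rodrigues(np.array(p["rvec"],float));c=R@np.array(P,float)+np.array(p["tvec"],float).ravel()
    th=np.arctan2(np.hypot(c[0],c[1]),c[2]);ph=np.arctan2(c[1],c[0]);return K[0,2]+K[0,0]*th*np.cos(ph),K[1,2]+K[1,1]*th*np.sin(ph)
def fcloud(p):
    K=p["camera_matrix"];R,_=cv2.Rodrigues(np.array(p["rvec"],float));t=np.array(p["tvec"],float).ravel()
    Z=p["range_z"];v,u=np.mgrid[:480,:640];a=(u-K[0,2])/K[0,0];b=(v-K[1,2])/K[1,1];th=np.hypot(a,b);s=np.tan(np.minimum(th,1.4))/np.maximum(th,1e-9)
    W=(np.stack([a*s*Z,b*s*Z,Z],-1)-t)@R;W[(Z==0)|(th>1.2)]=np.nan;return W
E
python3 - <<'E'
from h import *
st()
p=r.capture("wrist");W=fcloud(p);img=p["img"].copy()
print("plate",rect(W,(.513,.356),.1,.008,.016),"grip",rect(W,(.513,.356),.05,.05,.07))
for d in r.pinpoint("cover_grip",p):
    print(d)
u=fish(p,(.513,.356,.064));cv2.circle(img,(int(u[0]),int(u[1])),4,(255,0,0),1)
cv2.imwrite("pics/w1.png",img[...,::-1])
E
```

```text
clock: 2.3
position: [0.3883, -0.0005, 0.2143]
tool_rot: [3.14, 0.101, 0.002]
contact_force: [0.6, 0.3, 0.3]
opening: 0.0914
gripper_force: 0.0
clock: 3.42
position: [0.5124, 0.3583, 0.213]
tool_rot: [-3.135, 0.201, 0.0]
contact_force: [-0.4, -0.3, 0.2]
opening: 0.0912
gripper_force: 0.0
t 3.42 pos [0.5124 0.3583 0.213 ] yaw -7.35 tilt [-0.0003  0.0003] F [-0.4 -0.3  0.2] T [-0.02  0.04  0.02] open 0.0912 grip 0.0 q [0.59 0.4  1.44 0.   1.3  2.29]
plate (11953, 514.5, 357.2, 171.0, 90.8, 'ang', np.float32(172.6), 'zmed', 0.0124) grip (1234, 514.8, 356.6, 55.3, 17.2, 'ang', np.float32(172.5), 'zmed', 0.064)
{'point': [318.3, 211.2], 'score': 0.8}
{'point': [151.9, 288.2], 'score': 0.78}
```

View pics/w1.png

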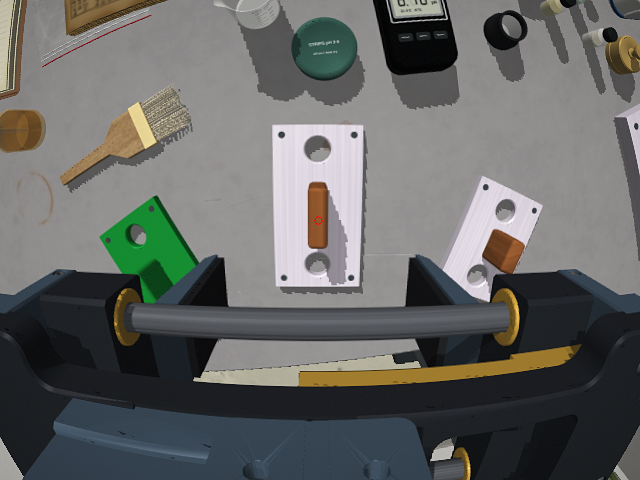

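The wrist view has the cover centred, with its grip at (318,215) where predicted. The spare and the green plate are clear of the fingers. Descending and gripping now.

```bash
python3 -m jog '[{"offset":[0.046,-0.03,-0.6],"dr":[0,0,0],"gripper":100},{"offset":[0,0,-0.8],"dr":[0,0,0],"gripper":100},{"offset":[0,0,-0.8],"dr":[0,0,0],"gripper":100},{"offset":[0,0,-0.8],"dr":[0,0,0],"gripper":100},{"offset":[0,0,-0.5],"dr":[0,0,0],"gripper":100},{"offset":[0,0,-0.34],"dr":[0,0,0],"gripper":100},{"offset":[0,0,0],"dr":[0,0,0],"gripper":100},{"offset":[0,0,0],"dr":[0,0,0],"gripper":0},{"offset":[0,0,0],"dr":[0,0,0],"gripper":0},{"offset":[0,0,0],"dr":[0,0,0],"gripper":0},{"offset":[0,0,0],"dr":[0,0,0],"gripper":0}]' 35
python3 -c "from h import *;st()"
```

```text
clock: 4.9
position: [0.5143, 0.3542, 0.0223]
tool_rot: [-3.135, 0.206, -0.001]
contact_force: [0.0, -0.3, -1.2]
opening: 0.0541
gripper_force: 0.0
t 4.9 pos [0.5143 0.3542 0.0223] yaw -7.51 tilt [0.0005 0.0002] F [ 0.  -0.3 -1.2] T [ 0.    0.01 -0.06] open 0.0541 grip 0.0 q [ 0.58  0.56  1.69 -0.    0.89  2.29]
```

```bash
python3 -m jog '[{"offset":[0,0.05,0],"dr":[0,0,0],"gripper":0},{"offset":[0,0,0],"dr":[0,0,0],"gripper":0},{"offset":[0,0,0],"dr":[0,0,0],"gripper":0},{"offset":[0,0,0],"dr":[0,0,0],"gripper":0},{"offset":[0,0,0],"dr":[0,0,0],"gripper":0},{"offset":[0,0,0],"dr":[0,0,0],"gripper":0},{"offset":[0,0,0],"dr":[0,0,0],"gripper":0},{"offset":[0,0,0],"dr":[0,0,0],"gripper":0}]' 45
python3 -c "from h import *;st()"
```

```text
clock: 5.9
position: [0.5143, 0.3568, 0.0219]
tool_rot: [-3.135, 0.206, -0.0]
contact_force: [1.0, 1.8, -0.7]
opening: 0.0179
gripper_force: 45.0
t 5.9 pos [0.5143 0.3568 0.0219] yaw -7.52 tilt [0.0001 0.0002] F [ 1.   1.8 -0.7] T [0.29 0.02 0.02] open 0.0179 grip 45.0 q [0.59 0.57 1.69 0.   0.89 2.29]
```

```bash
python3 -m jog '[{"offset":[0,0,0.2],"dr":[0,0,0],"gripper":0},{"offset":[0,0,0.5],"dr":[0,0,0],"gripper":0},{"offset":[0,0,0.7],"dr":[0,0,0],"gripper":0},{"offset":[0,0,0.7],"dr":[0,0,0],"gripper":0},{"offset":[0,0,0.6],"dr":[0,0,0],"gripper":0},{"offset":[0,0,0.3],"dr":[0,0,0],"gripper":0},{"offset":[0,0,0],"dr":[0,0,0],"gripper":0}]'
python3 -m jog '[{"offset":[0,-0.4,0],"dr":[0,0,0.2],"gripper":0},{"offset":[0,-0.8,0],"dr":[0,0,0.4],"gripper":0},{"offset":[0,-0.9,0],"dr":[0,0,0.44],"gripper":0},{"offset":[0,-0.9,0],"dr":[0,0,0.44],"gripper":0},{"offset":[0,-0.9,0],"dr":[0,0,0.44],"gripper":0},{"offset":[0,-0.9,0],"dr":[0,0,0.44],"gripper":0},{"offset":[0,-0.9,0],"dr":[0,0,0.44],"gripper":0},{"offset":[0,-0.9,0],"dr":[0,0,0.44],"gripper":0},{"offset":[0,-0.9,0],"dr":[0,0,0.44],"gripper":0},{"offset":[0,-0.9,0],"dr":[0,0,0.44],"gripper":0},{"offset":[0.06,-0.7,0],"dr":[0,0,0.36],"gripper":0},{"offset":[0,-0.4,0],"dr":[0,0,0.2],"gripper":0}]'
python3 -m jog '[{"offset":[0,0,0],"dr":[0,0,0.44],"gripper":0},{"offset":[0,0,0],"dr":[0,0,0],"gripper":0},{"offset":[0,0,0],"dr":[0,0,0],"gripper":0}]'
python3 - <<'E'
from h import *
st()
for n in("top","wrist","scene"):
    p=r.capture(n);W=(fcloud if n=="wrist" else cloud)(p);c=r.observe()["position"]
    z=c[2]-.0219
    print(n,"plate",rect(W,c[:2],.105,z+.006,z+.018),"grip",rect(W,c[:2],.06,z+.045,z+.07))
    cv2.imwrite(f"pics/{n}2.png",p["img"][...,::-1])
E
```

```text
clock: 6.78
position: [0.5143, 0.3566, 0.1726]
tool_rot: [-3.134, 0.206, -0.002]
contact_force: [-0.1, -0.6, -4.4]
opening: 0.0177
gripper_force: 45.0
clock: 8.28
position: [0.5161, -0.12, 0.1701]
tool_rot: [-3.096, -0.525, 0.005]
contact_force: [-0.4, 1.1, -3.6]
opening: 0.0178
gripper_force: 45.0
clock: 8.65
position: [0.5166, -0.1181, 0.1711]
tool_rot: [-3.084, -0.594, 0.003]
contact_force: [0.6, 0.0, -4.9]
opening: 0.0177
gripper_force: 45.0
t 8.65 pos [ 0.5166 -0.1181  0.1711] yaw 21.8 tilt [-0.0019  0.0004] F [ 0.6  0.  -4.9] T [ 0.01 -0.02  0.01] open 0.0177 grip 45.0 q [-0.25  0.28  1.73 -0.    1.13  0.94]
top plate (1539, 516.8, -117.7, 170.2, 91.6, 'ang', np.float32(21.8), 'zmed', 0.1617) grip (0,)
wrist plate (24488, 528.9, -113.2, 144.7, 90.9, 'ang', np.float32(21.8), 'zmed', 0.1618) grip (5323, 521.4, -119.8, 53.1, 38.0, 'ang', np.float32(36.8), 'zmed', 0.2131)
scene plate (1890, 515.2, -117.7, 171.8, 97.9, 'ang', np.float32(21.8), 'zmed', 0.1623) grip (318, 507.5, -113.3, 53.5, 37.5, 'ang', np.float32(54.2), 'zmed', 0.207)
```

View pics/wrist2.png

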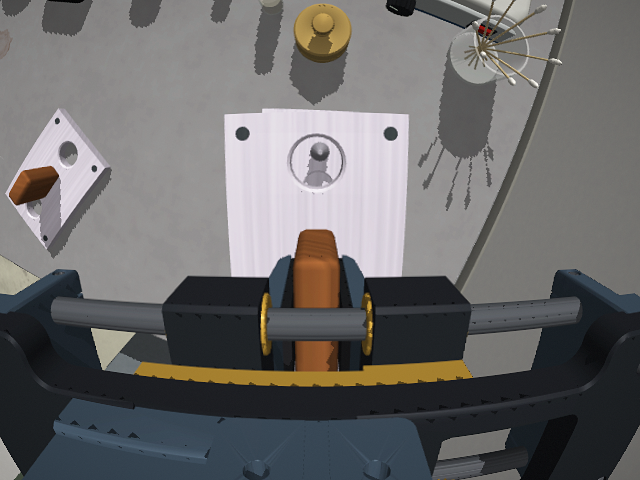

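View pics/scene2.png

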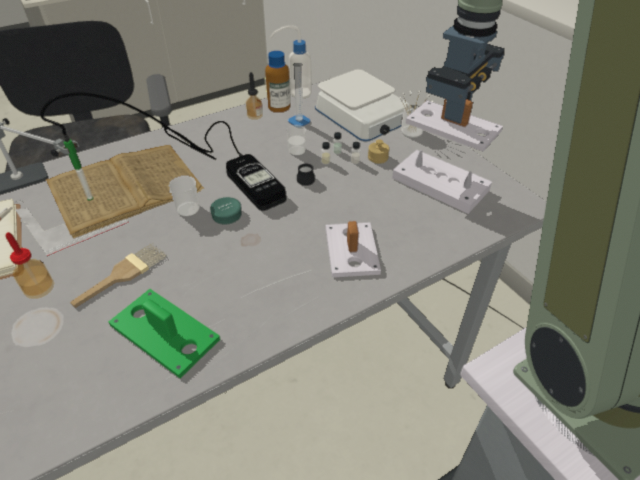

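In the wrist view the +x pin tip shows inside the hole, at (318,152). The plate is level and held, but I over-rotated by 2.5°. I'll correct the yaw, lower to just above the pins and look again.

```bash
python3 -m jog '[{"offset":[0.02,0.02,-0.2],"dr":[0,0,-0.43],"gripper":0},{"offset":[0,0,-0.5],"dr":[0,0,0],"gripper":0},{"offset":[0,0,-0.5],"dr":[0,0,0],"gripper":0},{"offset":[0,0,-0.2],"dr":[0,0,0],"gripper":0},{"offset":[0,0,0],"dr":[0,0,0],"gripper":0},{"offset":[0,0,0],"dr":[0,0,0],"gripper":0}]'
python3 - <<'E'
from h import *
st()
ims=[]
for n in("top","wrist"):
    p=r.capture(n);W=(fcloud if n=="wrist" else cloud)(p);c=r.observe()["position"];z=c[2]-.0219
    print(n,"plate",rect(W,c[:2],.105,z+.006,z+.018),"mould",rect(W,c[:2],.125,.018,.033))
    M=W[(np.hypot(W[...,0]-.573,W[...,1]+.097)<.02)&(W[...,2]<.068)&(W[...,2]>.045)]
    if len(M): print("pin+ pts",len(M),M.mean(0).round(4), "tip",M[M[:,2]>.062].mean(0).round(4))
    im=p["img"][100:260,200:440] if n=="wrist" else p["img"][170:290,410:530]
    ims.append(cv2.resize(im[...,::-1],(390,400),interpolation=2))
cv2.imwrite("pics/c3.png",np.hstack(ims))
E
```

```text
clock: 9.55
position: [0.5191, -0.1176, 0.103]
tool_rot: [3.096, 0.528, 0.003]
contact_force: [-0.3, 0.6, -4.0]
opening: 0.0174
gripper_force: 45.0
t 9.55 pos [ 0.5191 -0.1176  0.103 ] yaw 19.36 tilt [ 0.0022 -0.0006] F [-0.3  0.6 -4. ] T [-0.02 -0.05  0.03] open 0.0174 grip 45.0 q [-0.24  0.35  1.83 -0.    0.96  0.99]
top plate (1343, 519.2, -117.0, 170.4, 91.4, 'ang', np.float32(19.5), 'zmed', 0.0937) mould (940, 518.4, -115.6, 190.9, 100.0, 'ang', np.float32(18.7), 'zmed', 0.0264)
pin+ pts 12 [ 0.5755 -0.0967  0.0627] tip [ 0.5754 -0.0969  0.0651]
wrist plate (24510, 531.6, -113.1, 144.1, 90.6, 'ang', np.float32(19.4), 'zmed', 0.0937) mould (2373, 582.3, -94.7, 99.8, 54.9, 'ang', np.float32(109.4), 'zmed', 0.0264)
pin+ pts 346 [ 0.576  -0.0971  0.057 ] tip [ 0.5756 -0.0971  0.0652]
```

View pics/c3.png

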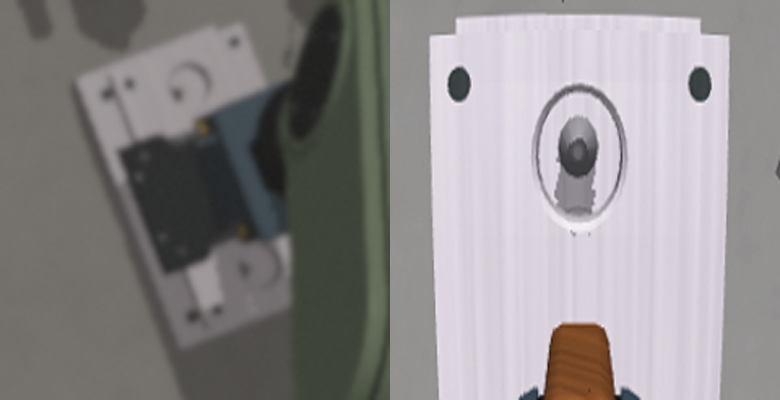

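The pin tip sits in the middle of the near hole (crop 578,150). The computed mould centre (0.519, -0.117) matches the plate within 0.5 mm, so I'm lowering straight down.

```bash
python3 -m jog '[{"offset":[0,0,-0.2],"dr":[0,0,0],"gripper":0},{"offset":[0,0,-0.2],"dr":[0,0,0],"gripper":0},{"offset":[0,0,-0.2],"dr":[0,0,0],"gripper":0},{"offset":[0,0,-0.2],"dr":[0,0,0],"gripper":0},{"offset":[0,0,-0.1],"dr":[0,0,0],"gripper":0},{"offset":[0,0,-0.1],"dr":[0,0,0],"gripper":0},{"offset":[0,0,0],"dr":[0,0,0],"gripper":0},{"offset":[0,0,0],"dr":[0,0,0],"gripper":0}]'
python3 -c "from h import *;st()"
```

```text
clock: 10.65
position: [0.5185, -0.1175, 0.0522]
tool_rot: [3.097, 0.528, 0.001]
contact_force: [0.4, -0.1, -3.9]
opening: 0.0178
gripper_force: 45.0
t 10.65 pos [ 0.5185 -0.1175  0.0522] yaw 19.35 tilt [ 0.0007 -0.0002] F [ 0.4 -0.1 -3.9] T [ 0.03 -0.    0.01] open 0.0178 grip 45.0 q [-0.24  0.41  1.89 -0.    0.85  0.99]
```

```bash
python3 -m jog '[{"offset":[0,0,-0.04],"dr":[0,0,0],"gripper":0},{"offset":[0,0,-0.03],"dr":[0,0,0],"gripper":0},{"offset":[0,0,-0.02],"dr":[0,0,0],"gripper":0},{"offset":[0,0,0],"dr":[0,0,0],"gripper":0},{"offset":[0,0,0],"dr":[0,0,0],"gripper":0}]'
python3 - <<'E'
from h import *
st();p=r.capture("wrist");W=fcloud(p);print(rect(W,(.5185,-.1175),.09,.03,.045))
E
```

```text
clock: 11.28
position: [0.5182, -0.1174, 0.0479]
tool_rot: [3.097, 0.528, 0.0]
contact_force: [-2.1, 0.4, 2.4]
opening: 0.0181
gripper_force: 45.0
t 11.28 pos [ 0.5182 -0.1174  0.0479] yaw 19.35 tilt [ 0.0003 -0.0002] F [-2.1  0.4  2.4] T [0.2  0.31 0.01] open 0.0181 grip 45.0 q [-0.24  0.42  1.89 -0.    0.84  0.99]
(24362, 531.0, -112.9, 143.6, 91.1, 'ang', np.float32(19.4), 'zmed', 0.0384)
```

The contact force has reversed and the plate top is at 38 mm (26 + 12), so it's seated. Releasing and retreating.

```bash
python3 -m jog '[{"offset":[0,0,0],"dr":[0,0,0],"gripper":70},{"offset":[0,0,0],"dr":[0,0,0],"gripper":70},{"offset":[0,0,0],"dr":[0,0,0],"gripper":70},{"offset":[0,0,0],"dr":[0,0,0],"gripper":70},{"offset":[0,0,0],"dr":[0,0,0],"gripper":70},{"offset":[0,0,0.2],"dr":[0,0,0],"gripper":70},{"offset":[0,0,0.5],"dr":[0,0,0],"gripper":70},{"offset":[0,0,0.7],"dr":[0,0,0],"gripper":70},{"offset":[0,0,0.7],"dr":[0,0,0],"gripper":70},{"offset":[0,0,0.7],"dr":[0,0,0],"gripper":70},{"offset":[0,0,0.3],"dr":[0,0,0],"gripper":70},{"offset":[0,0,0],"dr":[0,0,0],"gripper":70}]'
python3 - <<'E'
from h import *
st();p=r.capture("wrist");W=fcloud(p);print("plate",rect(W,(.5185,-.1175),.11,.034,.042))
c=np.array([.519,-.117]);a=np.radians(19.3);e=np.array([np.cos(a),np.sin(a)]);f=np.array([-e[1],e[0]])
for i in(-1,1):
  for j in(-1,1):
    q=c+i*.078*e+j*.038*f;m=np.hypot(W[...,0]-q[0],W[...,1]-q[1])<.008;print(i,j,m.sum(),np.nanmedian(W[m][:,2]).round(4) if m.any() else None)
cv2.imwrite("pics/w4.png",p["img"][...,::-1])
E
```

```text
clock: 12.82
position: [0.5185, -0.1175, 0.2032]
tool_rot: [3.096, 0.528, 0.003]
contact_force: [0.5, -0.7, -0.5]
opening: 0.0637
gripper_force: 0.0
t 12.82 pos [ 0.5185 -0.1175  0.2032] yaw 19.35 tilt [ 0.0018 -0.0005] F [ 0.5 -0.7 -0.5] T [ 0.04  0.04 -0.  ] open 0.0637 grip 0.0 q [-0.24  0.26  1.68 -0.    1.2   0.99]
plate (14258, 518.0, -117.3, 170.3, 90.7, 'ang', np.float32(19.3), 'zmed', 0.0384)
-1 -1 185 0.0386
-1 1 185 0.0385
1 -1 227 0.0384
1 1 234 0.0384
```

View pics/w4.png

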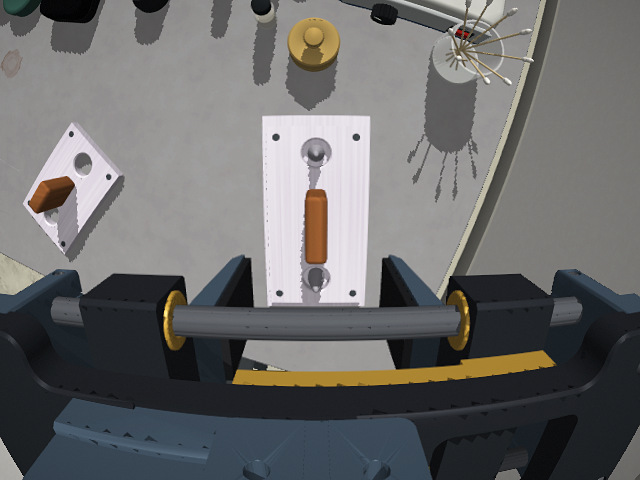

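Both pins stand through the holes, at (317,150) and (317,278). All four plate corners are at 38.5 mm, the spare is untouched and the gripper is clear.

```bash
python3 -c "from plant import r;print(r.hand_in())"
```

```text
the job is handed in; nothing more can be done
None
```

The fitting cover lies level and flush on the mould over both pins and has been released; the spare cover was not touched, and the job was handed in at about 13 s.

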